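Wind the bead bath's cover shut

ROBOT

A 6-joint arm with a two-finger parallel gripper is mounted at the origin on the work surface. World frame = base frame: x ahead of the robot, y to its left, z up, the work surface at z = 0. Lengths are in m, angles in rad, forces in N, time in s.
With the tool pointing down it reaches from about 0.375 to 0.925 m from the base axis. Payload 5.7 kg.
Tool frame: the origin (TCP) lies on the centre line of the jaws, within the pads' length; the fingertips stand 8 mm ahead of it and the grasp point (between the pads) lies 11 mm behind it; z points along the fingers, y is the direction in which the jaws open and shut (so a half turn about z gives the same grasp; the last joint's range is limited). The gripper opens to 85 mm and grips with 20 to 120 N. Pads are 22 mm wide; open, the fingers measure 114 mm over their backs; the gripper's body (76 mm by 85 mm) begins 54 mm behind the grasp point. The pads swing forward as they close: fully open they stand 13 mm farther back than shut.
Start: joints at [1.149, 0.359, 1.51, -0, 1.272, -0.115], TCP at [0.181, 0.572, 0.239] pointing down, gripper open.
Joint ranges: [-2.97, 2.97], [-1.01, 2.36], [0.21, 2.38], [-0.96, 4.11], [0.2, 2.71], [-2.98, 2.98]. Speed limits (rad/s): [2.39, 2.39, 3.14, 3.14, 3.14, 3.14].

INTERFACE

Orientations are given as [roll, pitch, yaw] about the fixed x, y, z axes, in that order (R = Rz(yaw) Ry(pitch) Rx(roll)).
In Python, from workcell import bot gives the robot as it stands. The module is installed in compiled form; this text tells all that it offers. Calls block until the motion is done:
- bot.goto(position, orientation): joint-space move of the TCP to a pose.
- bot.move_straight(position, frame=None, speed=0.15): straight line of the TCP; frame=None keeps the orientation; speed is the mean speed in m/s.
- bot.move_joints(angles): joint-space move.
- bot.move_gripper(opening, strength=None): finger opening in m; strength is the grip in N (None keeps the last); returns when the fingers have stopped.
- bot.wait(seconds).
- bot.solve_ik(position, orientation): joint angles nearest the present ones, or None.
- bot.read_camera(name): name is "side" or "top" or "wrist"; returns a dict with "image" (480x640x3 uint8, red, green, blue), "camera_matrix" (3x3 intrinsics, pixels), "pose" (4x4, takes a point from camera to world coordinates). Camera axes: x right, y down, z forward; pixel columns grow to the right and rows downward; lengths in m; the calibration is good to about 2 mm. The wrist camera is an equidistant fisheye: a pixel r from the principal point sees the ray r / f radians off the axis. A picture is of the moment at which its call begins. There is no depth.
A pose or a line that the arm cannot do raises bot.PlanningError and nothing moves.
- bot.finish_job(): hands the job in, once; it reports no verdict.
Readings, each from a call of its own:
- bot.read_time(): time.
- bot.read_q(): joint angles.
- bot.read_dq(): joint speeds.
- bot.read_tau(): joint torques, N m.
- bot.read_tcp_pos(): TCP position.
- bot.read_tcp_rot(): TCP orientation.
- bot.read_wrist_force(): force on the tool from outside, world axes, zero at the start.
- bot.read_torque(): the same for the moment, N m.
- bot.read_grip_width(): finger opening in m.
Only numpy, scipy, OpenCV 4.12 (cv2) and the standard library are available. Lean on these libraries where they do the work, as an engineer would, in place of code of your own. Each camera call takes 0.05 s, during which the arm holds its last target.

TASK

Two small steel baths stand on the laboratory bench with their sliding covers open. Wind the cover of the bath full of glass beads fully shut: take its crank by the loose orange sleeve and turn it clockwise, seen from above, until it stops (two thirds of a turn or a little more), keeping hold of the sleeve all the way, then let go. Leave the crank of the empty bath (blue sleeve) as it is.

Things in the scene. Friction and masses are not known exactly. Their poses are not given: they have to be found in the camera images.
- bead_sleeve: The orange grip sleeve of the crank on the bath full of clear glass beads (the one to turn): an upright cylinder 25 mm in diameter and 60 mm tall that spins freely about the crank's upright pin, so a gripper may keep its heading while cranking. Origin: centre of the sleeve's lower end, 135 mm above the bench; z points up along the pin; its x and y turn as it spins and mean nothing. Under it lies the flat crank arm (top 129 mm above the bench), 20 mm wide.
- bead_grip (a point): Middle of the same orange sleeve, 165 mm above the bench, on the pin's axis: the point to grip from above. It circles the crank's upright axis at a radius of 55 mm. Nothing stands higher than 133 mm within the circle, and only the sleeve with its 3 mm pin head (top 199 mm above the bench) is taller.
- bead_hub (a point): A point on the upright axis of that same crank, at the height of the sleeve's middle (165 mm above the bench): the centre of the circle. It is fixed to the bath. Its x axis points along the bath from the crank to the tub (away from the robot, within about 10 degrees), z up. The steel bath reaches from 90 mm before this axis to 205 mm beyond it, then rails to 345 mm; it is 180 mm wide and its deck is 98 mm high.
- bead_crank (a joint): Angle of the orange-sleeved crank in rad, growing as it turns clockwise seen from above. 0 = hard stop, cover fully open; 5.2 = hard stop, cover fully shut. It starts between 0 and 1. At 0 the sleeve lies 1.2 rad anticlockwise (seen from above) of the x axis of bead_hub, at value q it lies at 1.2 - q. It drives the cover 26 mm per rad through a rack, needs about 3 to 5 N at the sleeve, and stays where it is left.
- empty_grip (a point): Middle of the blue sleeve on the crank of the other bath, alike but with an empty tub; the two baths may stand either way round. Not to be turned. Loose by the baths: a white jar, a brown bottle and a steel dish, all under 100 mm tall and well clear of the cranks.

How it is judged:
On the way, in this order (a step that is already met when the one before it is completed fails the run):
1. the orange sleeve is held between the fingers before the crank has been turned far (below 1.3 rad) (contact force between the fingers and bead_sleeve above 1 N and horizontal distance between the grasp point and bead_grip below 0.02 m and value of joint bead_crank below 1.3 rad), for 0.1 s.
2. the crank is past 3 rad with the sleeve still held (contact force between the fingers and bead_sleeve above 1 N and horizontal distance between the grasp point and bead_grip below 0.02 m and value of joint bead_crank above 3 rad), for 0.05 s.
3. the crank has reached its closed end (4.9 rad or more) with the sleeve still held (contact force between the fingers and bead_sleeve above 1 N and horizontal distance between the grasp point and bead_grip below 0.02 m and value of joint bead_crank above 4.9 rad), for 0.1 s.
At the end, for the whole second after the job is handed in: The orange-sleeved crank rests at 4.9 rad or more (its stop is at 5.2 rad), so the cover of the bead bath is shut to within about 8 mm; the sleeve is let go; the blue sleeve is within 20 mm of where it stood (value of joint bead_crank above 4.9 rad and velocity of joint bead_crank below 0.1 rad/s and distance of empty_grip from where it was at the start of the episode below 0.02 m); the robot touches nothing.
It fails at once if the orange sleeve is let go part-way (crank between 1.4 and 4.7 rad with no finger on the sleeve) (value of joint bead_crank between 1.4 and 4.7 rad and contact force between the fingers and bead_sleeve below 0.1 N).
It fails at once if the crank of the empty bath is turned (its sleeve moved more than 20 mm) (distance of empty_grip from where it was at the start of the episode above 0.02 m).
It also fails if it takes over 42 s, if anything falls off the work surface, if the arm or the gripper's body presses on something with over 40 N, if the wrist force passes 120 N, or if a joint passes its speed limit or range.

## Working session

There is one attempt and no reset: what is moved stays moved. The work goes in short steps, each a Python script; the robot and the scene stay as the last script left them, time stands still between calls to the robot, and variables do not carry over. Pictures are saved under pics/ and viewed, and the job is handed in when it is done.

```bash
mkdir -p pics
python3 - <<'E'
from workcell import bot
import cv2,numpy as np
for n in ["top","side"]:
    c=bot.read_camera(n); cv2.imwrite(f"pics/{n}0.png",c["image"][:,:,::-1])
    np.savez(f"{n}0.npz",**c); print(n,c["camera_matrix"].round(1).tolist(),c["pose"].round(3).tolist())
print(bot.read_time(),bot.read_tcp_rot(),bot.read_grip_width())
E
```

```text
top [[598.6, 0.0, 314.0], [0.0, 598.6, 238.5], [0.0, 0.0, 1.0]] [[0.017, -0.993, 0.116, 0.392], [-1.0, -0.016, 0.01, 0.018], [-0.008, -0.116, -0.993, 1.318], [0.0, 0.0, 0.0, 1.0]]
side [[487.3, 0.0, 324.0], [0.0, 487.3, 236.8], [0.0, 0.0, 1.0]] [[-0.688, -0.555, 0.467, 0.153], [-0.726, 0.535, -0.433, 0.399], [-0.009, -0.637, -0.771, 0.789], [0.0, 0.0, 0.0, 1.0]]
0.1 [-3.13995111e+00 -1.97014499e-04  2.83484093e+00] 0.08519937106456098
```

View pics/top0.png

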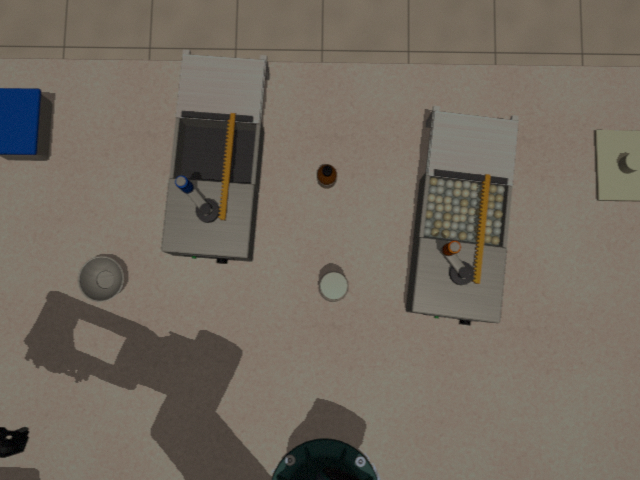

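View pics/side0.png

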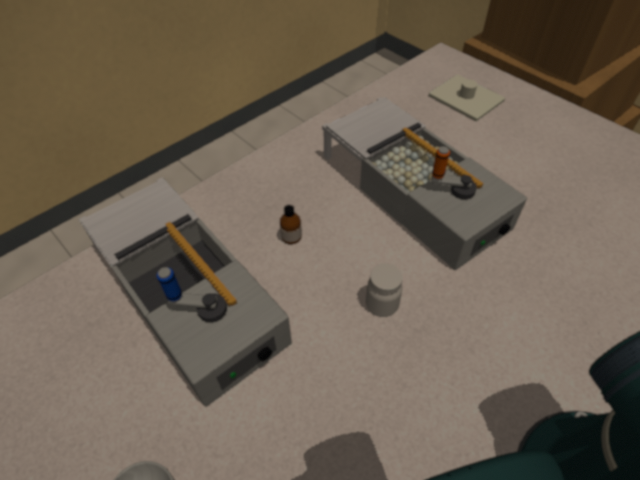

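The bead bath is the right-hand one. In the top view its sleeve is near (451,248) and its hub disc near (461,273); in the side view the sleeve is near (441,162) and the hub near (463,187).

```bash
cat > h.py <<'E'
import cv2,numpy as np
def ray(c,u,v):
    K=c["camera_matrix"];P=c["pose"];d=P[:3,:3]@np.array([(u-K[0,2])/K[0,0],(v-K[1,2])/K[1,1],1]);return P[:3,3],d/np.linalg.norm(d)
def rayf(c,u,v):
    K=c["camera_matrix"];P=c["pose"];x=u-K[0,2];y=v-K[1,2];r=np.hypot(x,y);t=r/K[0,0]
    d=np.array([np.sin(t)*x/max(r,1e-9),np.sin(t)*y/max(r,1e-9),np.cos(t)]);return P[:3,3],P[:3,:3]@d
def onz(od,z): o,d=od; return o+d*(z-o[2])/d[2]
def tri(rs):
    A=0;b=0
    for o,d in rs:
        M=np.eye(3)-np.outer(d,d);A=A+M;b=b+M@o
    p=np.linalg.solve(A,b);return p,[np.linalg.norm(np.cross(p-o,d)) for o,d in rs]
def blob(im,lo,hi,near=None):
    h=cv2.cvtColor(im,cv2.COLOR_RGB2HSV);m=cv2.inRange(h,np.array(lo),np.array(hi))
    n,l,s,c=cv2.connectedComponentsWithStats(m)
    return [(s[i].tolist(),c[i].round(1).tolist()) for i in np.argsort(-s[1:,4])[:4]+1],m,l
E
python3 - <<'E'
from h import *
cs={n:dict(np.load(n+"0.npz")) for n in("top","side")}
for n,(u,v) in dict(top=(451,248),side=(441,165)).items():
    im=cs[n]["image"];h=cv2.cvtColor(im,cv2.COLOR_RGB2HSV);print(n,h[v-2:v+3:2,u-2:u+3:2].tolist())
    print(blob(im,(4,200,60),(11,255,255))[0])
    g={'top':(461,273),'side':(463,187)}[n]
    x,y=g;m=(h[y-20:y+20,x-20:x+20,2]<75).astype(np.uint8);nn,l,s,c=cv2.connectedComponentsWithStats(m);print([(s[i].tolist(),(c[i]+[x-20,y-20]).tolist()) for i in range(1,nn) if s[i][4]>20])
    cv2.imwrite(f"pics/{n}z.png",cv2.resize(im[y-60:y+40,x-60:x+40,::-1],(600,600),interpolation=0))
E
```

```text
top [[[13, 192, 114], [21, 40, 109], [20, 34, 111]], [[15, 220, 108], [18, 41, 112], [16, 29, 114]], [[15, 245, 98], [13, 154, 121], [18, 41, 107]]]
[([333, 177, 1, 1, 1], [333.0, 177.0]), ([446, 253, 1, 1, 1], [446.0, 253.0]), ([451, 254, 1, 1, 1], [451.0, 254.0])]
[([0, 0, 35, 32, 477], [460.38155136268347, 271.69392033542977])]
side [[[12, 248, 73], [12, 249, 79], [13, 249, 83]], [[12, 248, 75], [12, 242, 81], [12, 243, 85]], [[12, 242, 77], [12, 249, 82], [12, 240, 85]]]
[([438, 152, 4, 4, 6], [439.0, 153.7]), ([434, 169, 2, 3, 3], [434.3, 170.0]), ([442, 172, 2, 3, 3], [442.3, 173.0]), ([447, 154, 2, 1, 2], [447.5, 154.0])]
[([0, 0, 37, 33, 539], [461.417439703154, 187.30983302411875])]
```

```bash
python3 -c "
import cv2,numpy as np
cv2.imwrite('pics/both.png',np.hstack([cv2.resize(cv2.imread(f'pics/{n}z.png'),(400,400)) for n in('top','side')]))"
```

```text
(no output)
```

View pics/both.png

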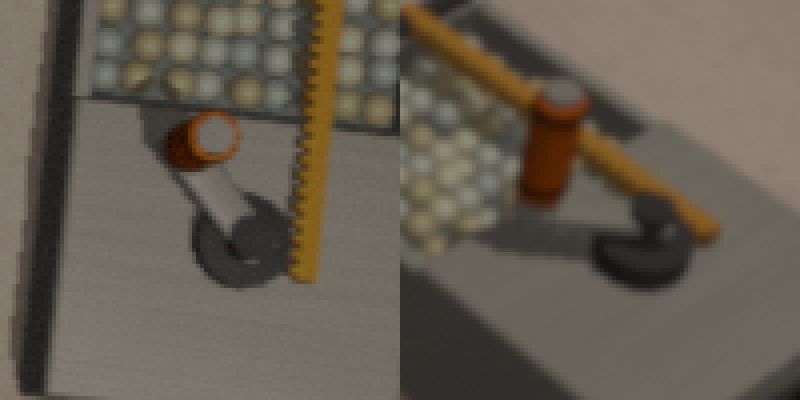

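Run:
```python
from h import *
c=dict(np.load("top0.npz"));s=dict(np.load("side0.npz"))
cap=ray(c,401+217/4,213+137/4); caps=ray(s,403+(565-400)/4,127+95/4)
print(onz(cap,.197),onz(caps,.197),tri([cap,caps]))
for uv in [(240,241),(260,233)]:
    for z in (.11,.133): print(uv,z,onz(ray(c,401+uv[0]/4,213+uv[1]/4),z))
for uv in [(643,250),(657,215)]:
    for z in (.11,.133): print(uv,z,onz(ray(s,403+(uv[0]-400)/4,127+uv[1]/4),z))
# bath edges direction: rail line
a=onz(ray(c,401+328/4,213+0),.125);b=onz(ray(c,401+303/4,213+275/4),.125);print("rack",a,b,np.arctan2(*(a-b)[[1,0]]))
```

```text
[ 0.51096046 -0.23519993  0.197     ] [ 0.50680425 -0.23441485  0.197     ] (array([ 0.50989376, -0.23666834,  0.19410404]), [np.float64(0.0015961751711309295), np.float64(0.0015961751711309744)])
(240, 241) 0.11 [ 0.46775821 -0.26592443  0.11      ]
(240, 241) 0.133 [ 0.46631472 -0.26050771  0.133     ]
(260, 233) 0.11 [ 0.47195848 -0.27601715  0.11      ]
(260, 233) 0.133 [ 0.470435   -0.27040821  0.133     ]
(643, 250) 0.11 [ 0.46134587 -0.26252408  0.11      ]
(643, 250) 0.133 [ 0.45088585 -0.24013     0.133     ]
(657, 215) 0.11 [ 0.47123365 -0.28761806  0.11      ]
(657, 215) 0.133 [ 0.46043872 -0.26437402  0.133     ]
rack [ 0.58879211 -0.30788305  0.125     ] [ 0.45047085 -0.29339568  0.125     ] -0.10435660021079361
```

Run:
```python
from h import *
from workcell import bot
hub=np.array([.466,-.265])
for yaw in np.arange(-3,3.2,.5):
    qs=[bot.solve_ik([hub[0]+.055*np.cos(a),hub[1]+.055*np.sin(a),.154],[np.pi,0,yaw]) for a in np.arange(0,6.28,.7)]
    print(round(yaw,1),None if any(q is None for q in qs) else np.array(qs)[:,5].round(2))
q=bot.solve_ik([.466,-.265,.33],[np.pi,0,1.4]);print(q)
```

```text
-3.0 [-2.3  -2.26 -2.26 -2.31 -2.39 -2.45 -2.46 -2.42 -2.36]
-2.5 [-2.8  -2.76 -2.76 -2.81 -2.89 -2.95 -2.96 -2.92 -2.86]
-2.0 None
-1.5 [2.48 2.52 2.52 2.47 2.39 2.33 2.32 2.36 2.42]
-1.0 [1.98 2.02 2.02 1.97 1.89 1.83 1.82 1.86 1.92]
-0.5 [1.48 1.52 1.52 1.47 1.39 1.33 1.32 1.36 1.42]
0.0 [0.98 1.02 1.02 0.97 0.89 0.83 0.82 0.86 0.92]
0.5 [0.48 0.52 0.52 0.47 0.39 0.33 0.32 0.36 0.42]
1.0 [-0.02  0.02  0.02 -0.03 -0.11 -0.17 -0.18 -0.14 -0.08]
1.5 [-0.52 -0.48 -0.48 -0.53 -0.61 -0.67 -0.68 -0.64 -0.58]
2.0 [-1.02 -0.98 -0.98 -1.03 -1.11 -1.17 -1.18 -1.14 -1.08]
2.5 [-1.52 -1.48 -1.48 -1.53 -1.61 -1.67 -1.68 -1.64 -1.58]
3.0 [-2.02 -1.98 -1.98 -2.03 -2.11 -2.17 -2.18 -2.14 -2.08]
[-0.64594602  0.19407687  1.51628236  0.          1.43123343 -0.47514969]
```

Run:
```python
from h import *
from workcell import bot
bot.goto([.466,-.265,.33],[np.pi,0,.6])
for i,n in enumerate(["wrist","top"]):
    c=bot.read_camera(n);np.savez(n+"1.npz",**c);cv2.imwrite(f"pics/{n}1.png",c["image"][:,:,::-1])
    if n=="wrist":print(c["camera_matrix"],c["pose"].round(3))
print(bot.read_time(),bot.read_tcp_pos())
```

```text
[[371.64829954   0.         316.44027247]
 [  0.         371.64829954 245.55764981]
 [  0.           0.           1.        ]] [[ 0.565 -0.785 -0.254  0.531]
 [-0.825 -0.538 -0.173 -0.219]
 [-0.001  0.308 -0.952  0.465]
 [ 0.     0.     0.     1.   ]]
3.3083 [ 0.46629837 -0.2644534   0.32993626]
```

View pics/wrist1.png

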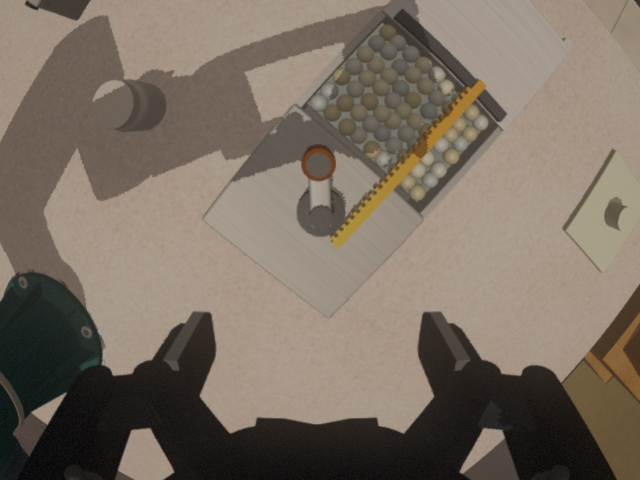

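The wrist view shows the orange ring of the sleeve at about (319,163) and the hub disc at about (321,212). I'll zoom in to refine both.

Run:
```python
from h import *
c=dict(np.load("wrist1.npz"));im=c["image"]
cv2.imwrite("pics/wz.png",cv2.convertScaleAbs(cv2.resize(im[130:250,270:370,::-1],(500,600),interpolation=cv2.INTER_CUBIC),alpha=1.6))
b,m,l=blob(im,(2,150,40),(16,255,255));print(b)
k=int(l[152,319])
```

```text
[([614, 359, 26, 43, 362], [629.5, 378.7]), ([303, 145, 32, 35, 315], [318.0, 160.9]), ([616, 356, 7, 7, 14], [619.3, 358.6]), ([634, 362, 6, 4, 12], [636.4, 363.6])]
```

View pics/wz.png

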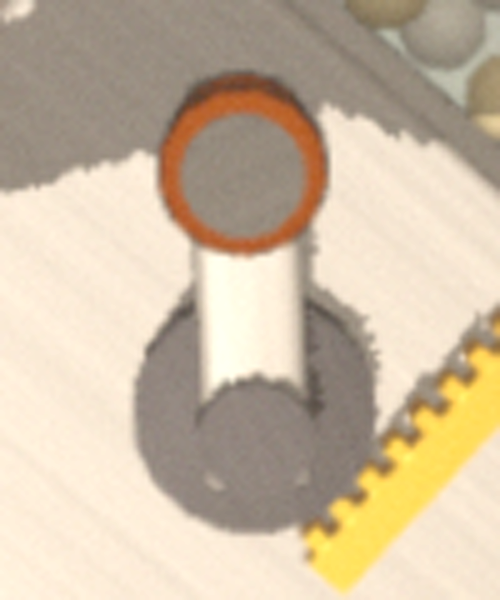

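Run:
```python
from h import *
c=dict(np.load("wrist1.npz"))
s=onz(rayf(c,270+243/5-.4,130+173/5-.4),.198); r=onz(rayf(c,270+243/5-.4,130+165/5-.4),.195)
h=onz(rayf(c,270+257/5-.4,130+433/5-.4),.133); g=onz(rayf(c,270+255/5-.4,130+417/5-.4),.11)
print(s,r,h,g,np.linalg.norm((s-h)[:2]),np.arctan2(*(s-h)[[1,0]]))
```

```text
[ 0.51078992 -0.23413519  0.198     ] [ 0.51152902 -0.23364148  0.195     ] [ 0.46794481 -0.26692323  0.133     ] [ 0.46600785 -0.26808505  0.11      ] 0.05395145035670069 0.6532019198521996
```

Run:
```python
from h import *
from workcell import bot
S=[.511,-.2342]
bot.goto([*S,.26],[np.pi,0,.6])
bot.move_gripper(.06)
bot.move_straight([*S,.156],speed=.1)
print(bot.read_wrist_force(),bot.read_time())
c=bot.read_camera("wrist");cv2.imwrite("pics/w2.png",c["image"][:,:,::-1])
```

```text
[0.81810221 0.99555644 0.27546661] 5.3167
```

View pics/w2.png

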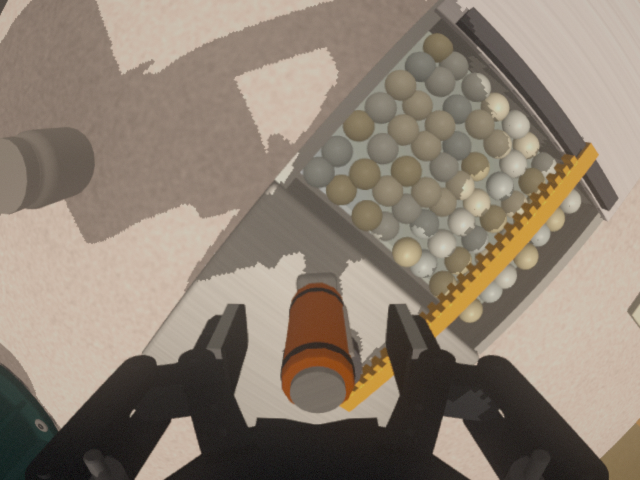

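The sleeve (318,345) sits centred between the fingers. I'll close the gripper and turn a few test steps.

Run:
```python
from h import *
from workcell import bot
bot.move_gripper(0.0,strength=50)
print("grip",bot.read_grip_width(),bot.read_wrist_force(),bot.read_tcp_pos(),bot.read_time())
hub=np.array([.467,-.2673]);a0=np.arctan2(-.2342-hub[1],.511-hub[0])
for k in range(1,5):
    a=a0-.15*k
    bot.move_straight([*(hub+.055*np.array([np.cos(a),np.sin(a)])),.156],speed=.05)
    f=bot.read_wrist_force();r=np.array([np.cos(a),np.sin(a)]);t=np.array([r[1],-r[0]])
    print(round(a,2),"rad",f[:2]@r,"tan",f[:2]@t,f[2],bot.read_tcp_pos(),bot.read_time(),bot.read_grip_width())
c=bot.read_camera("wrist");cv2.imwrite("pics/w3.png",c["image"][:,:,::-1])
```

```text
grip 0.023877847248177462 [-0.81458439 -0.51907413  4.42433388] [ 0.5113781  -0.23451643  0.15662705] 5.7833
0.49 rad -0.9647083283486692 tan 1.384260372905239 4.374335725548435 [ 0.51615428 -0.24190504  0.15659916] 6.1 0.023699754312810177
0.34 rad 0.5047077920582926 tan 1.7330295407215295 5.206739016570131 [ 0.51951857 -0.24943832  0.15661845] 6.4167 0.023787615883740204
0.19 rad -0.30691624825647124 tan 1.7665312788812388 5.233042754178345 [ 0.52173055 -0.25739473  0.15663297] 6.7333 0.023751105952935947
0.04 rad 0.6782038152895355 tan 0.39529956099150343 4.3063699324987255 [ 0.5227226  -0.26557396  0.15661985] 7.05 0.02364922123375694
```

View pics/w3.png

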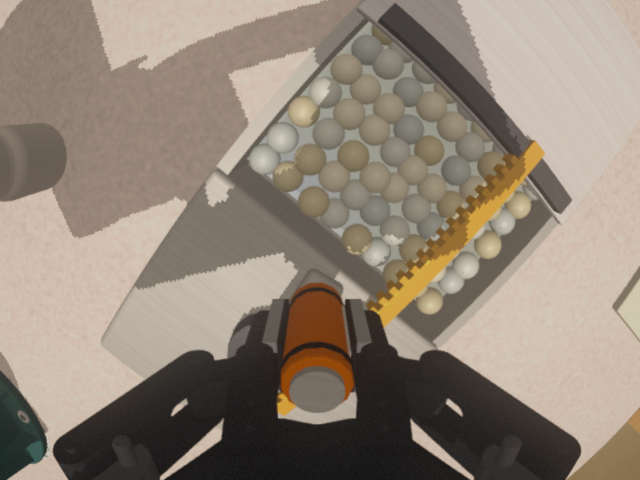

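The sleeve is held at about 24 mm, the forces are small, and the rack has moved, so I'll carry on with force checks.

Run:
```python
from h import *
from workcell import bot
hub=np.array([.467,-.2673]);a0=np.arctan2(-.2342-hub[1],.511-hub[0])
k=4
turn=.6
while turn<4.95:
    turn+=.15 if turn<4.45 else .04
    a=a0-turn
    r=np.array([np.cos(a),np.sin(a)]);t=np.array([r[1],-r[0]])
    bot.move_straight([*(hub+.055*r),.156],speed=.05 if turn<4.45 else .03)
    f=bot.read_wrist_force(); p=bot.read_tcp_pos()[:2]-hub
    print(round(turn,2),"rad %.1f tan %.1f z %.1f"%(f[:2]@r,f[:2]@t,f[2]),"R %.4f act.turn %.3f"%(np.hypot(*p),(a0-np.arctan2(p[1],p[0]))%6.2832),"t %.2f w %.4f"%(bot.read_time(),bot.read_grip_width()))
    if abs(f[:2]@r)>30: print("radial!");break
    if turn>4.4 and f[:2]@t<-18: print("stop");break
c=bot.read_camera("wrist");cv2.imwrite("pics/w4.png",c["image"][:,:,::-1])
```

```text
0.75 rad 0.9 tan 1.0 z 4.9 R 0.0558 act.turn 0.762 t 7.42 w 0.0238
0.9 rad 1.4 tan 1.1 z 5.3 R 0.0559 act.turn 0.911 t 7.73 w 0.0236
1.05 rad 1.8 tan 1.9 z 6.3 R 0.0560 act.turn 1.059 t 8.05 w 0.0236
1.2 rad 1.0 tan 1.1 z 4.9 R 0.0560 act.turn 1.209 t 8.37 w 0.0232
1.35 rad 2.1 tan 0.5 z 4.9 R 0.0561 act.turn 1.362 t 8.68 w 0.0241
1.5 rad 1.6 tan 0.8 z 5.3 R 0.0561 act.turn 1.514 t 9.00 w 0.0236
1.65 rad 0.9 tan 1.9 z 6.4 R 0.0561 act.turn 1.665 t 9.32 w 0.0238
1.8 rad 2.1 tan 1.8 z 6.6 R 0.0560 act.turn 1.816 t 9.63 w 0.0237
1.95 rad 2.4 tan 1.3 z 7.6 R 0.0559 act.turn 1.967 t 9.95 w 0.0237
2.1 rad 0.9 tan 0.4 z 8.1 R 0.0559 act.turn 2.119 t 10.27 w 0.0236
2.25 rad 0.0 tan 1.5 z 9.0 R 0.0557 act.turn 2.271 t 10.58 w 0.0240
2.4 rad 0.0 tan 2.0 z 9.6 R 0.0556 act.turn 2.422 t 10.90 w 0.0235
2.55 rad 0.2 tan 2.5 z 11.1 R 0.0555 act.turn 2.571 t 11.22 w 0.0244
2.7 rad -1.3 tan 1.6 z 10.7 R 0.0554 act.turn 2.721 t 11.53 w 0.0240
2.85 rad -1.4 tan 0.5 z 11.2 R 0.0552 act.turn 2.870 t 11.85 w 0.0241
3.0 rad -4.2 tan 1.0 z 10.9 R 0.0551 act.turn 3.018 t 12.17 w 0.0237
3.15 rad -3.6 tan 1.7 
[... 600 characters left out ...]
 rad -3.0 tan 0.8 z 7.1 R 0.0540 act.turn 4.491 t 15.44 w 0.0239
4.54 rad -4.1 tan -0.2 z 6.5 R 0.0540 act.turn 4.527 t 15.69 w 0.0238
4.58 rad -3.7 tan 0.5 z 7.6 R 0.0540 act.turn 4.566 t 15.94 w 0.0232
4.62 rad -3.9 tan -0.6 z 6.3 R 0.0540 act.turn 4.606 t 16.19 w 0.0241
4.66 rad -3.7 tan -0.8 z 7.3 R 0.0540 act.turn 4.645 t 16.44 w 0.0239
4.7 rad -4.1 tan -0.7 z 6.8 R 0.0540 act.turn 4.685 t 16.69 w 0.0239
4.74 rad -4.0 tan -0.5 z 8.2 R 0.0540 act.turn 4.726 t 16.94 w 0.0239
4.78 rad -4.3 tan -2.1 z 7.6 R 0.0540 act.turn 4.760 t 17.19 w 0.0240
4.82 rad -5.5 tan -10.0 z 9.9 R 0.0541 act.turn 4.764 t 17.44 w 0.0246
4.86 rad -6.7 tan -19.0 z 13.5 R 0.0541 act.turn 4.769 t 17.69 w 0.0238
stop
```

View pics/w4.png

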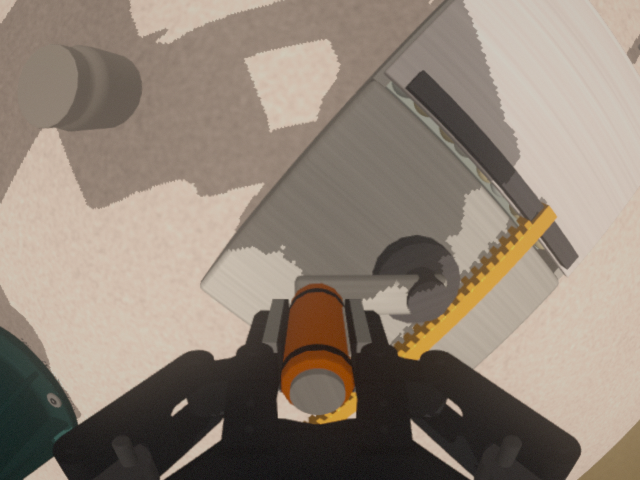

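The crank hit its stop after 4.76 rad, against 4.75 expected. That puts q at about 5.2. I'll ease the pressure, release and retreat.

```bash
python3 - <<'E'
from h import *
from workcell import bot
hub=np.array([.467,-.2673]);a0=np.arctan2(-.2342-hub[1],.511-hub[0])
a=a0-4.785;r=np.array([np.cos(a),np.sin(a)])
bot.move_straight([*(hub+.0545*r),.156],speed=.03)
print(bot.read_wrist_force(),bot.read_tcp_pos())
bot.move_gripper(.06); p=bot.read_tcp_pos();print(bot.read_wrist_force(),bot.read_grip_width(),p)
bot.move_straight([p[0],p[1],.28],speed=.12)
bot.goto([.40,-.02,.36],[np.pi,0,.6])
bot.wait(.3)
for n in ("top","side","wrist"):
    c=bot.read_camera(n);np.savez(n+"5.npz",**c);cv2.imwrite(f"pics/{n}5.png",c["image"][:,:,::-1])
print(bot.read_wrist_force(),bot.read_time())
E
python3 -c "
import cv2,numpy as np
a=cv2.imread('pics/top5.png');b=cv2.imread('pics/side5.png')
cv2.imwrite('pics/f.png',np.vstack([np.hstack([cv2.resize(a[80:340,380:540],(320,300)),cv2.resize(b,(400,300))]),cv2.resize(a[20:280,140:590],(720,300))]) if 0 else np.hstack([cv2.resize(a[90:340,380:540],(384,600)),cv2.resize(b[80:280,310:540],(400,600*400//690)) .repeat(1,0) if 0 else cv2.resize(a[40:290,140:300],(384,600))]))"
```

```text
[-0.2237966  -3.51738533 10.18096008] [ 0.43660512 -0.22273199  0.15655131]
[-0.16384074  0.51086762 -0.7850046 ] 0.060277456726309284 [ 0.43689816 -0.22107564  0.15556852]
[0.21792732 0.20794765 0.75907664] 20.9917
```

View pics/f.png

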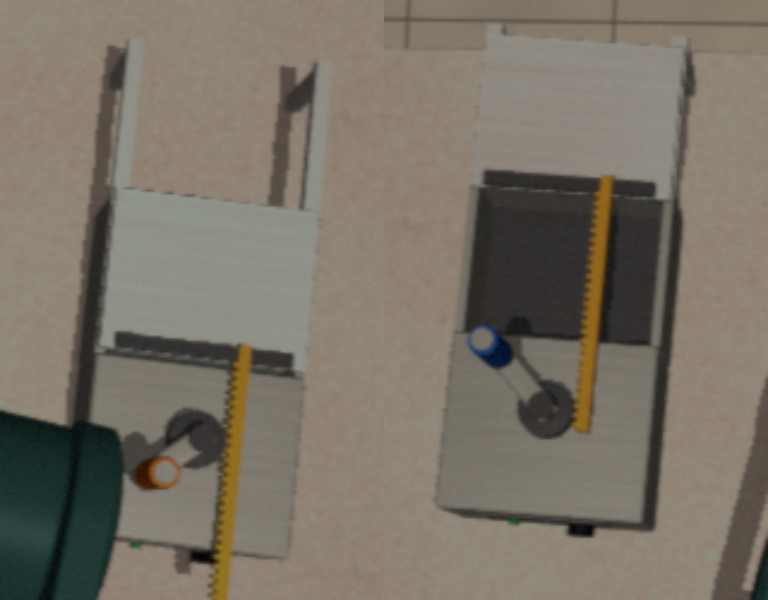

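View pics/side5.png

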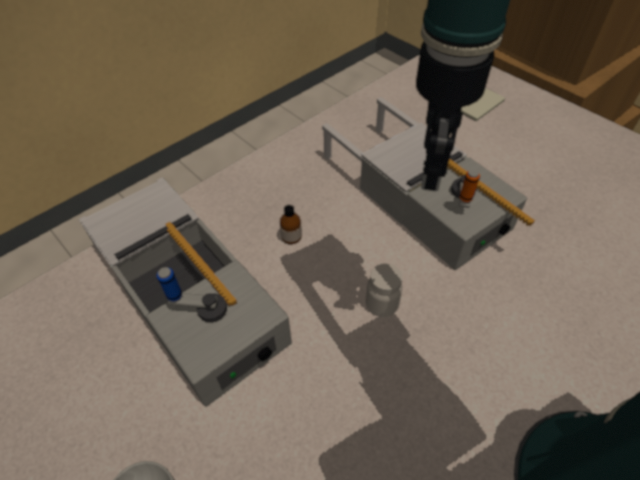

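The cover is shut, with only a thin strip left in front of its dark bar. The orange sleeve is on the robot side at about (449,287) in the top view, and the blue crank looks unchanged. I'll do one numeric check, then hand in.

Run:
```python
from h import *
from workcell import bot
c=dict(np.load("top5.npz"));s=onz(ray(c,448.7,286.7),.198);d=s[:2]-[.467,-.2673]
print(s,np.hypot(*d),"q",(1.2-(np.arctan2(d[1],d[0])+.104))%6.2832)
b0=blob(dict(np.load("top0.npz"))["image"],(105,150,40),(125,255,255))[0];b1=blob(c["image"],(105,150,40),(125,255,255))[0];print(b0[:2],b1[:2])
bot.finish_job()
```

```text
[ 0.43679206 -0.22206848  0.198     ] 0.054391269433344505 q 5.219581136047522
[([0, 88, 41, 67, 2526], [18.9, 120.6]), ([178, 176, 14, 17, 82], [185.7, 186.2])] [([0, 89, 41, 66, 2523], [18.9, 120.6]), ([178, 176, 15, 17, 95], [186.2, 186.1])]
the job is handed in; nothing more can be done
```

The cover of the bead bath is wound shut, and the job was handed in at about 21 s of the allowed 42 s. No verdict is reported, so the result rests on the checks below.

I gripped the orange sleeve from above with a commanded 50 N. I turned the crank clockwise 4.76 rad in small chords, keeping the gripper's heading fixed. The tangential force then climbed to 19 N at the hard stop, so I eased off, opened the gripper and retreated clear.

- **Crank angle:** from the final top image it is about 5.22 rad, against the stop at 5.2. This agrees with the turn expected from the start angle (4.75 rad).
- **Grip:** the gripper stayed at about 24 mm throughout, which is the sleeve's width. The radial force never passed 7 N and the vertical force never passed 14 N.
- **Blue sleeve:** its position in the top view moved by half a pixel at most.
- **Clear of the scene:** the wrist force read under 1 N after the retreat.
- **Disagreement:** the last wrist view before release showed a thin strip of beads at the cover's near edge. The crank was already on its stop, so I took this as shut.

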